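# Set the jig carriage against the post stop

### The arm

A 6-joint arm with a two-finger parallel gripper is mounted at the origin on a cart in front of the work surface, level with it; the furniture and walls round the work are solid. World frame = base frame: x ahead of the robot, y to its left, z up, the work surface at z = 0. Lengths are in m, angles in degrees, forces in N, time in s.
With the tool pointing down it reaches from about 0.325 to 0.775 m from the base axis. Payload 5.5 kg.
Tool frame: the origin (TCP) lies at the centre of the arm's flange, where the gripper is bolted on; the fingertips stand 182 mm ahead of it and the grasp point (between the pads) lies 163 mm ahead of it; z points along the fingers, y is the line along which they close (so a half turn about z gives the same grasp; the last joint's range is limited). The gripper opens to 88 mm and grips with 3 to 60 N. Pads are 20 mm wide; open, the fingers measure 115 mm over their backs; the gripper's body (75 mm by 178 mm) begins 61 mm behind the grasp point.
Start: joints at [-69.483, 5.22, 70.514, -0, 104.267, -3.249], TCP at [0.242, -0.549, 0.405] pointing down, gripper open.
Joint ranges: [-164.24, 164.24], [-49.07, 125.15], [9.68, 141.18], [-86.29, 266.29], [3.28, 154.24], [-151.56, 151.56]. Speed limits (degrees/s): [147.25, 147.25, 172.46, 180, 180, 180].

### API

Orientations are given as [roll, pitch, yaw] about the fixed x, y, z axes, in that order (R = Rz(yaw) Ry(pitch) Rx(roll)).
In Python, from station import r gives the robot as it stands. The module is installed in compiled form; this text tells all that it offers. Calls block until the motion is done:
- r.reach(position, orientation): joint-space move of the TCP to a pose.
- r.servo_line(position, rotation=None, speed=0.15): straight line of the TCP; rotation=None keeps the orientation; speed is the mean speed in m/s.
- r.move_joints(angles): joint-space move.
- r.let_go() and r.grab(squeeze=None): open the fingers fully, or close them until they stop; squeeze is the grip in N (None keeps the last).
- r.wait(seconds).
- r.inverse_kinematics(position, orientation): joint angles nearest the present ones, or None.
- r.sense(): the state.
- r.snapshot(name): name is "scene" or "side" or "wrist"; returns a dict with "frame" (420x560x3 uint8, red, green, blue), "fx", "fy", "cx", "cy" (pixels), "R" (3x3) and "t" (3): a world point X has camera coordinates R X + t. Camera axes: x right, y down, z forward; pixel columns grow to the right and rows downward; lengths in m; the calibration is good to about 2 mm. A picture is of the moment at which its call begins. There is no depth.
A pose or a line that the arm cannot do raises r.IKError and nothing moves.
- r.hand_in(): hands the job in; it is judged then, once.
The state is a dict: "clock": time; "joints": joint angles; "joint_vel": joint speeds; "joint_torque": joint torques, N m; "tcp_pos": TCP position; "orientation": TCP orientation; "contact_force": force on the tool from outside, world axes, zero at the start; "torque": the same for the moment, N m; "opening": finger opening in m; "gripper_force": force on a finger pad.
Only numpy, scipy, OpenCV 4.12 (cv2) and the standard library are available. Lean on these libraries where they do the work, as an engineer would, in place of code of your own. Each camera call takes 0.05 s, during which the arm holds its last target. There are 200 camera calls.

### The job

Set the jig's carriage against its marked stop, the one with the upright post: with your fingertips press down the brake pad in the middle of the carriage to free it, keep it pressed while you push the carriage along the rail until it is fully home against that stop, then let the pad spring back up and move clear. Pick nothing up, and leave the tools and small things lying around the rail where they are.

Things in the scene. Friction and masses are not known exactly. Their poses are not given: they have to be found in the camera images.
- rail: The fixed setting rail, screwed to the bench: dark base plate 100 mm wide and 400 mm long with an aluminium rail on it (top 30 mm above the bench) bearing thin graduation lines. Origin on the bench under the rail's middle; its y axis runs along the rail, x across it, z up. Its position and yaw vary.
- carriage_mid (a point): Carriage centre, 42 mm above the bench. A grey saddle, 96 mm across and 100 mm along the rail; slides along the rail only, cannot be lifted. Its ends are raised shoulders, 20 mm thick along the rail, 56 mm high above the bench; between them a valley 60 mm long along the rail, open across it, holds the brake pad. Axes as the rail's.
- pad_top (a point): Middle of the top face of the black ribbed rubber brake pad, in the middle of the carriage: 52 mm along the rail, 60 mm across it, top 50 mm above the bench when up, 6 mm below the tops of the shoulders. It is sprung: it starts to move at 5 N and is fully down (6 mm) at about 8 N, and comes up by itself.
- pad (a joint): Stroke of the brake pad in m: 0 or up to 1 mm less = up, brake on; 0.006 = fully down. The brake is free from about 0.001 and surely from 0.002.
- carriage (a joint): Place of the carriage along the rail's y axis in m, 0 at the rail's middle; it starts between the two stops. With the brake on it resists some 20 N (not to be forced); with the pad pressed it slides with 1 to 2 N.
- post_stop_mid (a point): Centre of the marked stop, 42 mm above the bench: a fixed steel block clamped across the rail, 96 mm across and 24 mm along the rail, top 52 mm above the bench, with an upright pointed round post of 16 mm diameter on it that reaches 86 mm above the bench. It may be at either end of the rail. The carriage touches it when the two centres are 62 mm apart.
- plain_stop_mid (a point): Centre of the other stop, a like fixed steel block without a post, at the other end of the rail. Same heights and sizes.
- cork: Loose brown cork block, 40 x 70 x 28 mm, lying in front of the rail; leave it alone. Origin at the centre of its underside.
- clamp_block: Loose wooden block, 36 x 75 x 30 mm, lying in front of the rail; leave it alone. Origin at the centre of its underside.
- bolt_1: Loose steel bolt standing on its head, 18 x 15 x 46 mm, in front of the rail; leave it alone. Origin at the centre of its underside.
- driver_red: Loose screwdriver with red handle, 32 x 221 x 30 mm, lying behind the rail; leave it alone. Origin at the centre of its underside.
- pliers_blue: Loose pliers with blue handles, 54 x 107 x 14 mm, lying behind the rail; leave it alone. Origin at the centre of its underside.

How it is judged (in metres and radians):
On the way, in this order (a step that is already met when the one before it is completed fails the run):
1. the brake pad is pressed down at least 2 mm while the carriage is still within 12 mm of where it started (value of joint pad above 0.002 m and distance of carriage_mid from where it was at the start of the episode below 0.012 m), for 0.1 s.
2. the carriage is home against the post stop (within 3 mm) with the pad still pressed (at least 1.5 mm) (horizontal distance between carriage_mid and post_stop_mid below 0.065 m and value of joint pad above 0.0015 m), for 0.1 s.
At the end, for the whole second after the job is handed in: The carriage stands at rest within 3 mm of touching the stop with the post, and the brake pad is back up (within 1 mm) (horizontal distance between carriage_mid and post_stop_mid below 0.065 m and value of joint pad below 0.001 m and velocity of joint carriage between -0.005 and 0.005 m/s).
It fails at once if a bystander (cork, wooden block, bolt, screwdriver, pliers) is lifted or moved more than 15 mm, or the bolt tipped over (distance of any of cork, clamp_block, bolt_1, driver_red, pliers_blue from where it was at the start of the episode above 0.015 m or angle between bolt_1's own z axis and vertical above 0.5 rad).
It fails at once if the carriage is forced along (faster than 30 mm/s) with the brake on, its pad not pressed (under 0.3 mm) (value of joint pad below 0.0003 m and (velocity of joint carriage above 0.03 m/s or velocity of joint carriage below -0.03 m/s)).
It also fails if it takes over 42 s, if anything falls off the work surface, if the arm or the gripper's body presses on something with over 40 N, if the wrist force passes 120 N, or if a joint passes its speed limit or range.

## Working session

There is one attempt and no reset: what is moved stays moved. The work goes in short steps, each a Python script; the robot and the scene stay as the last script left them, time stands still between calls to the robot, and variables do not carry over. Pictures are saved under pics/ and viewed, at most 10 in all, crops included, and the job is handed in when it is done.

```bash
mkdir -p pics; python3 - <<'E'
from station import r
import cv2,pickle
d={n:r.snapshot(n) for n in("scene","side")}
pickle.dump(d,open('s0.pkl','wb'))
for n in d: cv2.imwrite(f'pics/{n}0.png',d[n]["frame"][:,:,::-1]); print(n,d[n]["fx"],d[n]["R"],d[n]["t"])
s=r.sense();print(s["clock"],s["contact_force"],s["orientation"])
E
```

```text
scene 516.7331233337657 [[-0.46018303 -0.88781507  0.0039977 ]
 [-0.66259931  0.34044249 -0.66712897]
 [ 0.59092617 -0.3096503  -0.74493151]] [0.27092669 0.48042039 0.52718059]
side 403.02146092188616 [[-0.97153568 -0.23686396  0.00372711]
 [-0.0879008   0.34583993 -0.93416711]
 [ 0.21998154 -0.90790429 -0.35681636]] [0.6113758  0.13840903 0.73023767]
0.1 [0.38926307 0.35868993 0.54941127] [-1.79898325e+02 -4.18150257e-03  2.37647773e+01]
```

View pics/scene0.png

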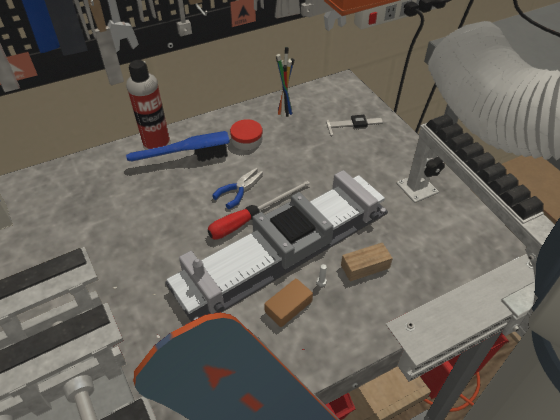

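View pics/side0.png

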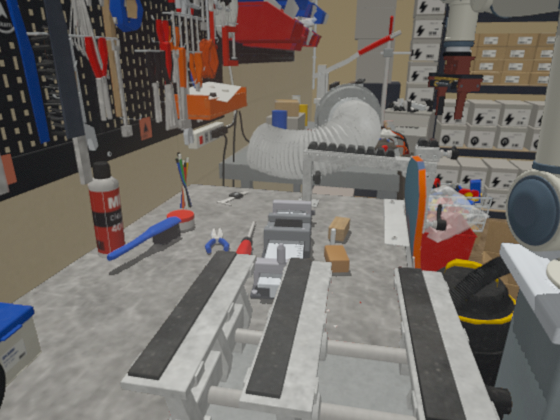

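The scene view shows the post stop at the left end, around (200,268), the black pad at about (294,222), and the plain stop at about (352,192). The cork and wooden block are at (288,301) and (366,261), with the bolt at (322,276). The side view agrees, with the post at the near (+y) end. Next I'll mask the pad and white rail and take a magnified look.

```bash
cat > h.py <<'E'
import numpy as np,cv2
def ray(c,uv,z):
    R,t=np.array(c["R"]),np.array(c["t"]); o=-R.T@t
    d=R.T@np.array([(uv[0]-c["cx"])/c["fx"],(uv[1]-c["cy"])/c["fy"],1.])
    return o+d*(z-o[2])/d[2]
def proj(c,X):
    p=np.array(c["R"])@X+np.array(c["t"]); return np.array([c["fx"]*p[0]/p[2]+c["cx"],c["fy"]*p[1]/p[2]+c["cy"]])
def blob(m,near):
    n,l,s,ce=cv2.connectedComponentsWithStats(m.astype(np.uint8))
    i=1+np.argmin(np.hypot(*(ce[1:]-near).T)+1e3*(s[1:,4]<60)); return l==i,s[i],ce[i]
def quad(c,m,z):
    cs,_=cv2.findContours(m.astype(np.uint8),cv2.RETR_EXTERNAL,cv2.CHAIN_APPROX_NONE)
    k=max(cs,key=cv2.contourArea)[:,0]
    P=np.array([ray(c,p,z)[:2] for p in k])*1000
    return cv2.minAreaRect(P.astype(np.float32))
E
python3 - <<'E'
from h import *; import pickle
d=pickle.load(open('s0.pkl','rb'));c=d["scene"];f=c["frame"]
g=f.max(2)
for th in(35,45,55):
    m,s,ce=blob(cv2.morphologyEx((g<th).astype(np.uint8),cv2.MORPH_OPEN,np.ones((3,3))),(294,222)); print(th,s,ce,quad(c,m,.05))
w=(f.min(2)>190)
for n in((235,262),(333,207)):
    m,s,ce=blob(w,n);print('white',s,ce,quad(c,m,.03))
for nm,uv,z in(("post tip?",(197,235),.086),):print(nm,ray(c,uv,z))
cv2.imwrite('pics/crop.png',cv2.resize(f[160:320,155:395,::-1],None,fx=3.3,fy=3.3,interpolation=cv2.INTER_CUBIC))
E
```

```text
35 [195 145  31  16 328] [210.42987805 152.10060976] ((836.0552368164062, 26.301565170288086), (57.85990524291992, 33.663055419921875), 78.4068603515625)
45 [271 207  44  36 915] [292.56393443 224.12459016] ((611.4456787109375, -28.571475982666016), (62.85231018066406, 52.48480987548828), 8.381468772888184)
55 [271 206  45  37 953] [292.90241343 224.03147954] ((611.4557495117188, -28.91596031188965), (64.1388931274414, 54.052677154541016), 8.876899719238281)
white [ 202  234   72   57 2006] [235.99351944 261.15204387] ((598.4241333007812, 79.39302825927734), (69.33724975585938, 98.07502746582031), 8.089885711669922)
white [311 190  48  37 856] [333.5        206.86098131] ((627.0980224609375, -119.48787689208984), (69.44601440429688, 54.522674560546875), 8.413012504577637)
post tip? [0.63278574 0.12763103 0.086     ]
```

View pics/crop.png

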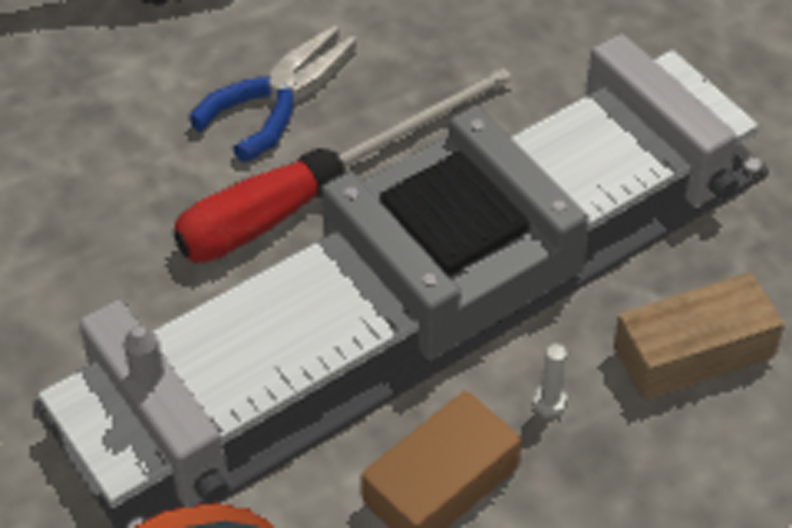

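The crop shows the pad, both stops and a post at crop (140,330), with the screwdriver lying behind the carriage. The pad rectangle of 63x52 mm matches the given size, and the yaw is about 8.4°. Before moving I'll measure the stop, and triangulate the rack on the right and the orange-edged panel as possible obstacles.

```bash
python3 - <<'E'
from h import *; import pickle
np.set_printoptions(precision=3,suppress=True)
d=pickle.load(open('s0.pkl','rb'));a,b=d["scene"],d["side"]
P=lambda c:np.array([[c["fx"],0,c["cx"]],[0,c["fy"],c["cy"]],[0,0,1]])@np.c_[c["R"],c["t"]]
for c in(a,b):print('cam',-np.array(c["R"]).T@c["t"])
def tri(n,u,v):
    X=cv2.triangulatePoints(P(a),P(b),np.array(u,float),np.array(v,float))[:,0];X=X[:3]/X[3]
    print(n,X,'err',np.abs(proj(a,X)-u).max(),np.abs(proj(b,X)-v).max())
tri('panel top',(215,316),(415,157)); tri('rack L',(430,122),(312,147)); tri('rack R',(540,215),(405,157)); 
tri('pillar foot',(417,190),(307,205)); tri('plate corner',(397,328),(392,243))
cp=lambda x,y:(155+x/3.3,160+y/3.3)
print('post tip',ray(a,cp(142,328),.086))
q=[ray(a,cp(*p),.052)[:2] for p in((82,322),(120,302),(217,447),(178,463))];print('stop top',np.array(q),np.mean(q,0))
q=[ray(a,cp(*p),.056)[:2] for p in((325,185),(485,110),(583,212),(425,305))];print('carriage top',np.array(q),np.mean(q,0))
E
```

```text
cam [0.131 0.24  0.712]
cam [0.446 0.76  0.388]
panel top [0.39  0.18  0.259] err 0.6098198751555515 0.5682916859537954
rack L [ 0.608 -0.281  0.17 ] err 1.874309538143109 1.4414867866476584
rack R [ 0.378 -0.297  0.159] err 5.746217052367854 4.0278558654990775
pillar foot [ 0.616 -0.302 -0.004] err 0.06746396408641431 0.05773741922047293
plate corner [ 0.39  -0.092  0.002] err 0.9749825924250217 0.8929365102889051
post tip [0.589 0.143 0.086]
stop top [[0.63  0.162]
 [0.633 0.141]
 [0.537 0.131]
 [0.537 0.15 ]] [0.584 0.146]
carriage top [[ 0.652  0.024]
 [ 0.66  -0.073]
 [ 0.577 -0.083]
 [ 0.562  0.014]] [ 0.612 -0.03 ]
```

```bash
python3 - <<'E'
from h import *; import pickle
from station import r
np.set_printoptions(precision=3,suppress=True)
a=pickle.load(open('s0.pkl','rb'))["scene"]
R,t=np.array(a["R"]),np.array(a["t"]);o=-R.T@t
n=np.array([1,-.096,0]);p0=np.array([.39,.18,.26])
for u in((137,375),(175,328),(240,323),(290,372),(338,418)):
    dd=R.T@np.array([(u[0]-a["cx"])/a["fx"],(u[1]-a["cy"])/a["fy"],1]);print('panel',u,o+dd*(n@(p0-o))/(n@dd))
yaw=np.deg2rad(8.4)
for p,z in(((.61,-.02),.40),((.61,-.02),.24),((.595,.094),.225)):
    for w in(8.4,-81.6,98.4):
        print(p,z,w,r.inverse_kinematics([*p,z],[180,0,w]))
print(r.inverse_kinematics([.242,-.549,.48],[180,0,23.8]))
E
```

```text
panel (137, 375) [0.399 0.269 0.199]
panel (175, 328) [0.394 0.219 0.263]
panel (240, 323) [0.388 0.156 0.23 ]
panel (290, 372) [0.382 0.098 0.061]
panel (338, 418) [ 0.373  0.004 -0.206]
(0.61, -0.02) 0.4 8.4 [ -5.071   6.776  69.32   -0.    103.904  76.529]
(0.61, -0.02) 0.4 -81.6 None
(0.61, -0.02) 0.4 98.4 [ -5.071   6.776  69.32    0.    103.904 -13.471]
(0.61, -0.02) 0.24 8.4 [-5.071  8.494 83.717 -0.    87.79  76.529]
(0.61, -0.02) 0.24 -81.6 None
(0.61, -0.02) 0.24 98.4 [ -5.071   8.494  83.717   0.     87.79  -13.471]
(0.595, 0.094) 0.225 8.4 [ 5.742  7.811 86.02  -0.    86.169 87.342]
(0.595, 0.094) 0.225 -81.6 None
(0.595, 0.094) 0.225 98.4 [ 5.742  7.811 86.02   0.    86.169 -2.658]
[-69.461   6.948  60.959  -0.    112.094  -3.261]
```

The panel spans y of about 0.1–0.3 at x of about 0.39, up to 0.26 m high. The rack sits at y of about -0.29, up to 0.17 m. I'll travel high over both, using closed fingers with the closing axis across the rail (yaw 98.4).

```bash
python3 - <<'E'
from h import *
from station import r
import time
np.set_printoptions(precision=4,suppress=True)
O=[180,0,98.4]; u=np.array([-.146,.989]); p=np.array([.6115,-.029])+.010*u
r.servo_line([.242,-.549,.48]); r.grab(10)
r.reach([*p,.42],O); r.servo_line([*p,.245],speed=.12)
r.wait(.2); s=r.sense(); f0=s["contact_force"]; print(s["clock"],s["tcp_pos"],f0,s["opening"])
c=r.snapshot("scene"); cv2.imwrite('pics/above.png',cv2.resize(c["frame"][120:320,155:395,::-1],None,fx=3,fy=3))
E
```

```text
6.2083 [ 0.6102 -0.0191  0.2456] [0.8138 0.0958 0.9953] 0.0004306221320106787
```

View pics/above.png

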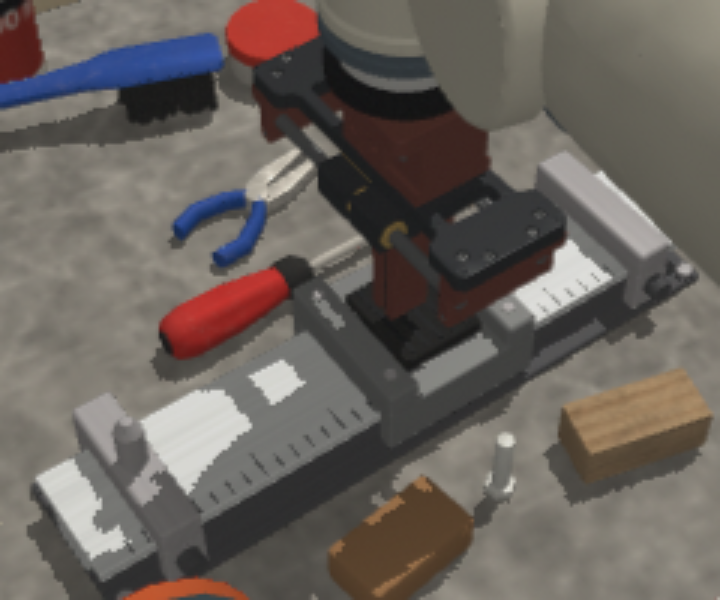

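The closed fingers hang over the pad, with tips near crop (395,310), inside the valley. Everything else is untouched. Now I'll press.

```bash
python3 - <<'E'
from h import *
from station import r
np.set_printoptions(precision=4,suppress=True)
p=r.sense()["tcp_pos"]; p=np.array([.61004,-.01911,.236]); f0=np.array(r.sense()["contact_force"])
r.servo_line(p,speed=.05)
for z in np.arange(.235,.2245,-.001):
    p[2]=z; r.servo_line(p,speed=.02); r.wait(.05); s=r.sense(); f=np.array(s["contact_force"])-f0
    print(z,s["clock"],s["tcp_pos"],f)
    if f[2]>7: break
E
```

```text
0.235 6.8917 [ 0.6101 -0.0191  0.2351] [-0.8848 -1.1463 -0.3202]
0.23399999999999999 7.1917 [ 0.61   -0.0191  0.234 ] [ 0.3657 -0.4915 -1.19  ]
0.23299999999999998 7.4917 [ 0.6101 -0.0191  0.233 ] [-0.3325 -0.5084  0.2697]
0.23199999999999998 7.7917 [ 0.6101 -0.0191  0.2326] [-1.5019 -0.3992  3.5676]
0.23099999999999998 8.0917 [ 0.6101 -0.0191  0.2313] [-1.2872 -0.5641  4.5882]
0.22999999999999998 8.3917 [ 0.6101 -0.0191  0.2302] [-1.991  -1.0936  5.777 ]
0.22899999999999998 8.6917 [ 0.6101 -0.0191  0.2293] [-2.1421 -1.3122  5.8005]
0.22799999999999998 8.9917 [ 0.6101 -0.0191  0.2284] [-2.835  -0.0927  5.4968]
0.22699999999999998 9.2917 [ 0.6101 -0.0191  0.2274] [-2.4169 -0.9288  6.0252]
0.22599999999999998 9.5917 [ 0.6101 -0.0191  0.2265] [-2.5128 -1.1569  6.0414]
0.22499999999999998 9.8917 [ 0.6101 -0.0191  0.2263] [-3.8971 -0.6454  9.9556]
```

```bash
python3 - <<'E'
from h import *
from station import r
np.set_printoptions(precision=4,suppress=True)
u=np.array([-.146,.989,0]);p=np.array([.61004,-.01911,.2272]); r.servo_line(p,speed=.02); r.wait(.05)
f0=np.array(r.sense()["contact_force"])
for k in list(np.arange(.015,.1051,.03))+list(np.arange(.108,.13,.003)):
    r.servo_line(p+k*u,speed=.04 if k<.107 else .015); r.wait(.05); s=r.sense(); f=np.array(s["contact_force"])-f0
    print(round(k,3),s["clock"],s["tcp_pos"],f,'along',f@u)
    if k>.1 and f@u<-6: break
c=r.snapshot("scene"); cv2.imwrite('pics/home.png',cv2.resize(c["frame"][120:320,155:395,::-1],None,fx=3,fy=3))
E
```

```text
0.015 10.775 [ 0.6079 -0.0041  0.2277] [ 0.5974  0.3191 -0.7361] along 0.22834712825534112
0.045 11.725 [0.6036 0.0255 0.2278] [ 1.2278  0.2407 -0.5208] along 0.0587569647915859
0.075 12.675 [0.5992 0.0552 0.2278] [ 0.4518 -0.5298 -0.6754] along -0.589946423228633
0.105 13.625 [0.5949 0.0849 0.2278] [ 1.3766  0.3867 -0.1395] along 0.18148754381532162
0.108 14.025 [0.5945 0.0877 0.2278] [ 1.2702 -0.2639  0.0549] along -0.44640024918521976
0.111 14.425 [0.594  0.0907 0.2278] [ 1.3403 -0.9043 -0.5446] along -1.0900434343112686
0.114 14.825 [0.5936 0.0936 0.2278] [ 1.6494 -0.2634 -0.2504] along -0.5013566659741483
0.117 15.225 [0.5934 0.0959 0.2279] [ 2.7163 -2.9428 -0.5429] along -3.306986542796802
0.12 15.625 [0.5931 0.0986 0.228 ] [ 1.876  -5.1562 -0.9279] along -5.373340259836369
0.123 16.025 [0.5927 0.1016 0.228 ] [ 1.9535 -3.3764 -0.9168] along -3.6245010112616782
0.126 16.425 [0.5924 0.1037 0.2281] [ 3.8795 -8.3935  0.1198] along -8.867528634151693
```

View pics/home.png

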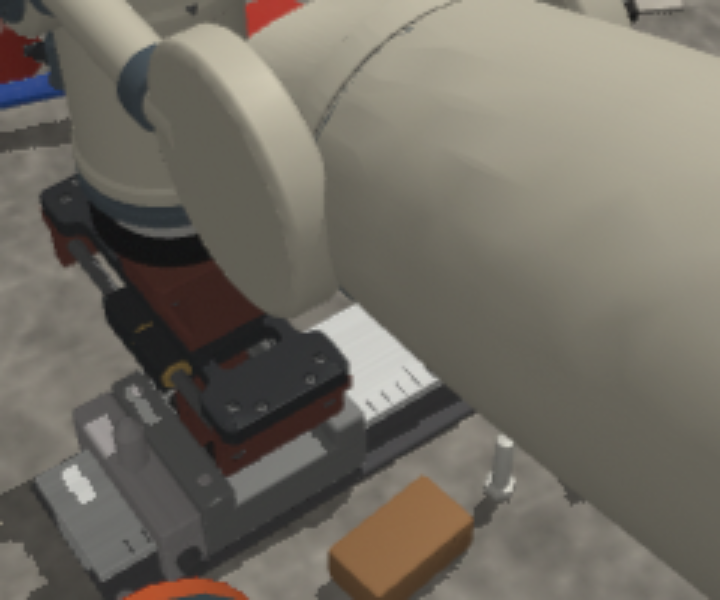

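The carriage shoulder is flush against the post stop at crop (150,450). The force confirms it: contact at about 114 mm travel as predicted, then the fingers slipped to the shoulder with 9 N. I'll lift straight up so that nothing drags the carriage back.

```bash
python3 - <<'E'
from h import *
from station import r
np.set_printoptions(precision=4,suppress=True)
q=np.array([.61004,-.01911,.2272])+.126*np.array([-.146,.989,0])
q[2]=.245; r.servo_line(q,speed=.03); q[2]=.40; r.servo_line(q,speed=.12)
r.reach([.60,-.13,.42],[180,0,98.4]); r.wait(.3)
c=r.snapshot("scene"); print(r.sense()["clock"])
cv2.imwrite('pics/end.png',cv2.resize(c["frame"][120:320,155:395,::-1],None,fx=3,fy=3))
g=c["frame"].max(2)
for th in(35,45,55):
    m,s,ce=blob(cv2.morphologyEx((g<th).astype(np.uint8),cv2.MORPH_OPEN,np.ones((3,3))),proj(c,np.array([.595,.084,.05])));print(th,s,ce,quad(c,m,.05))
E
```

```text
19.95
35 [195 145  31  16 325] [210.4954 152.1046] ((836.2575073242188, 26.066652297973633), (57.8770637512207, 33.29240036010742), 79.91703796386719)
45 [ 212  237   46   40 1072] [233.9515 256.6856] ((595.05224609375, 84.89917755126953), (62.8642578125, 52.614017486572266), 8.232344627380371)
55 [ 211  236   47   42 1112] [233.9496 256.6394] ((595.3931884765625, 84.72787475585938), (63.9571418762207, 54.285919189453125), 8.485650062561035)
```

View pics/end.png

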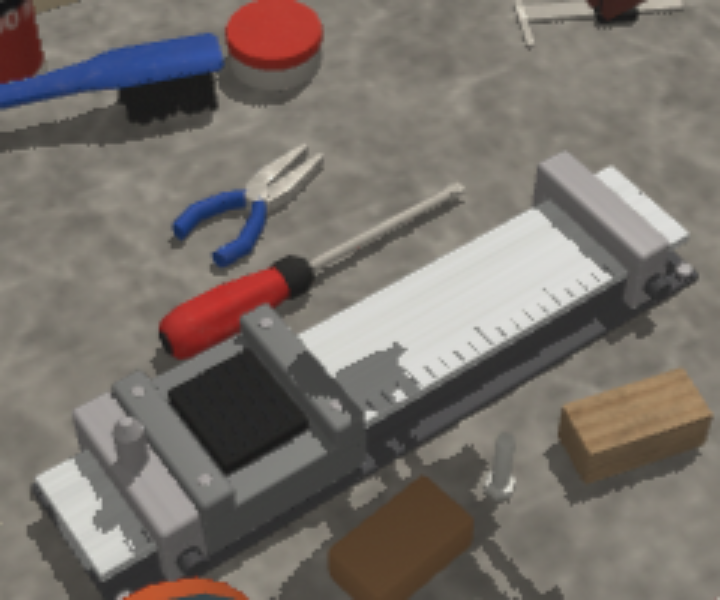

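The carriage is tight against the post stop. The pad is up: it measures 63x53 mm at z = 50 mm, centred at (0.595, 0.085), 62 mm from the stop centre. The bystanders haven't moved, so I'm handing it in.

```bash
python3 -c "
from station import r
print(r.hand_in())"
```

```text
the job is handed in; nothing more can be done
None
```

The job is handed in: the carriage is home against the post stop, the pad is back up, and the tools and small things around the rail were left where they lay.

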